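# Close the egg's gift box and show it to the camera

### The job

Put the lid squarely on the little wooden gift box that has the egg in it, fully down, and let go of the lid while the box still stands on the table; then pick up the closed box and show it to the camera: in the air straight in front of the lens, its middle at lens height and 15 cm from the lens, upright, with one of its long sides square to the lens. Do not touch the camera and leave the other things on the table where they are. The job ends holding: finish with the box held still there, do not put it down.

Things in the scene. Friction and masses are not known exactly. Their poses are not given: they have to be found in the camera images.
- gift_box: open plain wooden box, 54 (x) by 66 (y, long axis) by 54 high, inside 46 by 58, walls and floor 4 thick; origin at the centre of its underside, z up. About 160 g; stands loose on the table with an egg inside. Its long sides are the 66 mm wide faces that look along x, its ends look along y. The same turned 180 degrees
- box_mid (a point): middle of the gift box: 27 mm above the centre of its underside, axes as the box
- egg: egg, 39 across and 52 long, lying loose inside the gift box, its top about 10 mm below the rim, so that the lid clears it; origin at its middle, long axis y. It need not be touched
- lid: loose rectangular wooden lid, 50 g: plate 52 (x) by 64 (y, long axis) by 6; on top a grip bar 12 (x) by 32 (y) by 13 high; below, a plug 4 deep that enters the box with 1.5 mm play all round, its lower half stepped in. Origin: centre of the plate's underside, which rests on the rim: 4 mm above the table now, 54 mm above the box's underside when fitted. z up. Fits either way round
- lens (a point): front glass of the small camera: a grey box 32 by 64 by 44 with a round black lens, on a fixed column 16 thick, 247 high, that stands 60 mm behind the glass on a foot 90 across. x: level, from the lens back into the camera (which looks along -x); z up. The lens is 160 to 220 mm above the table, it differs from time to time
- view_point (a point): point in the air where the middle of the box is to be held: 150 mm in front of the lens on its optical axis, same height as the lens, same axes as lens
- egg_carton: bystander: grey pulp egg carton with four eggs, 105 by 155, 65 high over the eggs; origin at the centre of its underside
- mug: bystander: white mug, 80 across, 92 high; origin at the centre of its underside
- round_box: bystander: closed round wooden box, 76 across, 48 high; origin at the centre of its underside
- wax_pen: bystander: wooden wax pen lying on the table, 135 long (x), 9 thick; origin on its underside, 17 mm from the middle of its length, away from the brass tip
- camera_stand: the camera's foot and column (fixed, carries the camera); its origin is the point of the table straight below view_point, 210 mm in front of the column; axes as lens

How it is judged:
By the outcome, as a careful person would: the job done as asked, in the order asked, and still so for the second after the job is handed in, while the arm keeps its last pose, push and grip.
It also fails if it takes over 61 s, if anything falls off the work surface, if the arm or the gripper's body presses on something with over 40 N, if the wrist force passes 120 N, or if a joint passes its speed limit or range.

### The arm

A 7-joint arm with a two-finger parallel gripper is mounted at the origin on the work surface. World frame = base frame: x ahead of the robot, y to its left, z up, the work surface at z = 0. Lengths are in m, angles in degrees, forces in N, time in s.
With the tool pointing down it reaches from about 0.425 to 0.95 m from the base axis. Payload 4.7 kg.
Tool frame: the origin (TCP) lies midway between the tips of the shut fingers; the grasp point (between the pads) lies 19 mm behind it; z points along the fingers, y is the line along which they close (so a half turn about z gives the same grasp; the last joint's range is limited). The gripper opens to 85 mm and grips with 20 to 120 N. Pads are 22 mm wide; open, the fingers measure 114 mm over their backs; the gripper's body (76 mm by 85 mm) begins 54 mm behind the grasp point. The pads swing forward as they close: fully open they stand 13 mm farther back than shut.
Start: joints at [75.178, 26.849, -2.785, 87.806, 1.381, 65.374, -4.715], TCP at [0.154, -0.657, 0.231] pointing down, gripper open.
Joint ranges: [-148.3, 148.3], [-19.14, 114.17], [-79.39, 73.82], [5.75, 140.21], [-59.74, 239.74], [12.07, 113.84], [-152.46, 152.46]. Speed limits (degrees/s): [147.25, 147.25, 180, 180, 180, 180, 180].

### API

Orientations are given as a 3x3 rotation matrix whose columns are the frame's x, y, z axes.
In Python, from workcell import env gives the robot as it stands.
- The arm moves only by the tool drive_effector, called after "Emit:" as name(argument=value, ...), one argument or row to a line, values as JSON. Schema: {"type":"object","properties":{"rows":{"type":"string"},"only":{"type":"string"},"quiet":{"type":"boolean"},"lines":{"type":"string"}},"required":["rows"],"additionalProperties":false}. rows is a string of 1 to 10 rows, parted by a bar, with the numbers parted by spaces; each row has 5 numbers: dx, dy, dz in m, then a turn about the tool's z in degrees, then the opening from 0.0 (shut) to 1.0 (fully open); each row is the pose to reach, as a shift and turn from the pose commanded when the call began, along the tool's axes at that moment; what a row does not reach only later rows make up. A row lasts 1/10 s, in which the tool goes at most 0.05 m and 8.59 degrees, less where a joint would pass 70% of its speed; a pose out of reach is approached as far as the arm can. The fingers move at their own pace and stop on an object; the grip force is fixed at half the most. Time passes only in rows, so rows that do not move let the fingers close. The tool returns the time, the measured TCP pose, the force, the opening and the grip force at its end. only (a regular expression) keeps the lines of the reply that match it, lines (a string "A,B") keeps lines A to B, and quiet returns only ok. Input that does not fit is refused with a message, and nothing moves.
- env.state(): the state, without advancing time (a new reading comes with each control period).
- env.read_camera(name): name is "scene" or "top" or "wrist"; returns the picture (400x640x3 uint8, red, green, blue); there is no depth.
- env.calibration(name): a dict with "fx", "fy", "cx", "cy" (pixels), "world_to_cam" (4x4, takes a point from world to camera coordinates). Camera axes: x right, y down, z forward; pixel columns grow to the right and rows downward; lengths in m; the calibration is good to about 2 mm. A picture is of the moment at which its call begins: read the wrist's pose just before it. calibration takes no time and is no camera call; for the wrist camera it gives the pose at the moment of the call.
- env.hand_in(): hands the job in; it is judged then, once.
The state is a dict: "t": time; "joint_positions": joint angles; "qvel": joint speeds; "effort": joint torques, N m; "position": TCP position; "ee_rot": TCP orientation; "ft_force": force on the tool from outside, world axes, zero at the start; "wrist_torque": the same for the moment, N m; "finger_gap": opening from 0.0 (shut) to 1.0 (fully open); "grasp_force": force on a finger pad.
Only numpy, scipy, OpenCV 4.12 (cv2) and the standard library are available. Lean on these libraries where they do the work, as an engineer would, in place of code of your own. Each camera call takes 0.05 s, during which the arm holds its last target. There are 200 camera calls.

## Working session

There is one attempt and no reset: what is moved stays moved. The work goes in short steps, Python scripts to look and compute and a tool call to move; the robot and the scene stay as the last step left them, time stands still between calls to the robot, and variables do not carry over. Pictures are saved under pics/ and viewed, at most 10 in all, crops included, and the job is handed in when it is done.

```bash
ls; mkdir -p pics; python3 - <<'E'
from workcell import env
import cv2,numpy as np
s=env.state();print(s['t'],s['position'],s['ee_rot'],s['finger_gap'])
for n in("scene","top"):
    im=env.read_camera(n);cv2.imwrite(f"pics/{n}0.png",im[:,:,::-1])
    c=env.calibration(n);print(n,c['fx'],c['cx'],c['cy']);print(np.round(np.linalg.inv(c['world_to_cam']),3))
E
```

```text
pics
workcell.py
0.0 [ 0.15360959 -0.65670618  0.23026334] [[ 9.73711624e-01  2.27783692e-01 -5.11982179e-04]
 [ 2.27784255e-01 -9.73709856e-01  1.85727346e-03]
 [-7.54654877e-05 -1.92507024e-03 -9.99998144e-01]] 1.002100452581784
scene 362.399475560209 324.1337644077469 200.9028129353743
[[ 0.026  0.657 -0.754  1.571]
 [ 1.    -0.017  0.019  0.02 ]
 [-0.    -0.754 -0.657  0.928]
 [ 0.     0.     0.     1.   ]]
top 461.6242355039125 314.98192797801556 195.7086507405513
[[ 2.600e-02 -9.920e-01  1.250e-01  4.780e-01]
 [-1.000e+00 -2.600e-02  1.000e-03  2.000e-02]
 [ 3.000e-03 -1.250e-01 -9.920e-01  1.312e+00]
 [ 0.000e+00  0.000e+00  0.000e+00  1.000e+00]]
```

View pics/top0.png

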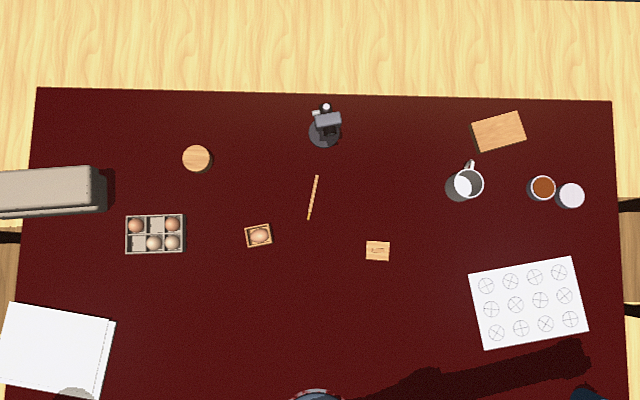

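View pics/scene0.png

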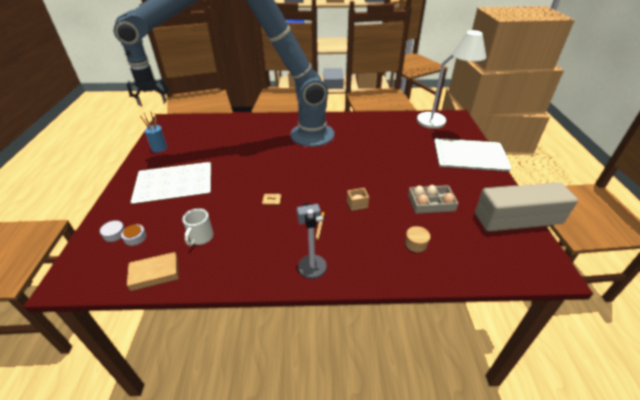

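Top view: box with egg at about (258,236), lid at (378,251), camera at (325,118), carton (155,234), wax pen (313,197). Scene view: camera head at (309,214), lid (272,199), box (358,198).

```bash
cat > h.py <<'E'
import numpy as np,cv2
from workcell import env
def ray(c,u,v):
    T=np.linalg.inv(c['world_to_cam']);d=T[:3,:3]@[(u-c['cx'])/c['fx'],(v-c['cy'])/c['fy'],1]
    return T[:3,3],d/np.linalg.norm(d)
def plane(c,u,v,z):
    o,d=ray(c,u,v);return o+d*(z-o[2])/d[2]
def tri(obs):
    A=0;b=0;L=[]
    for c,u,v in obs:
        o,d=ray(c,u,v);P=np.eye(3)-np.outer(d,d);A=A+P;b=b+P@o;L.append((P,o))
    x=np.linalg.solve(A,b);return x,[round(1000*np.linalg.norm(P@(x-o)),1) for P,o in L]
def proj(c,p):
    q=c['world_to_cam']@np.append(p,1);return np.array([c['cx']+c['fx']*q[0]/q[2],c['cy']+c['fy']*q[1]/q[2]])
E
python3 - <<'E'
from h import *
t=env.calibration("top");s=env.calibration("scene")
for n,a,b in(("box rim",(258,234),(358,193)),("lid",(378,251),(272,199)),("camhead",(328,119),(309,214))):
    print(n,tri([(t,*a),(s,*b)]))
a=cv2.imread("pics/top0.png")[90:150,285:365];b=cv2.imread("pics/scene0.png")[195:285,270:350]
a=cv2.resize(a,None,fx=5,fy=5,interpolation=cv2.INTER_CUBIC);b=cv2.resize(b,None,fx=5,fy=5,interpolation=cv2.INTER_CUBIC)
o=np.zeros((450,800,3),np.uint8);o[:300,:400]=a;o[:,400:]=b;cv2.imwrite("pics/cam.png",o)
w=env.calibration("wrist");print(w['fx'],w['cx'],w['cy']);T=np.linalg.inv(w['world_to_cam']);st=env.state();R=np.array(st['ee_rot'])
print(np.round(R.T@T[:3,:3],3),np.round(R.T@(T[:3,3]-st['position']),3))
E
```

```text
box rim (array([0.52811396, 0.1731892 , 0.05601062]), [np.float64(1.0), np.float64(1.0)])
lid (array([ 0.49102284, -0.1587959 ,  0.00214401]), [np.float64(2.4), np.float64(2.4)])
camhead (array([ 0.8070445 , -0.00539285,  0.21371078]), [np.float64(1.4), np.float64(1.4)])
293.229416313864 320.32785727078164 195.50602054398962
[[-0.001 -0.949 -0.316]
 [ 1.    -0.001 -0.001]
 [ 0.    -0.316  0.949]] [ 0.081 -0.    -0.141]
```

View pics/cam.png

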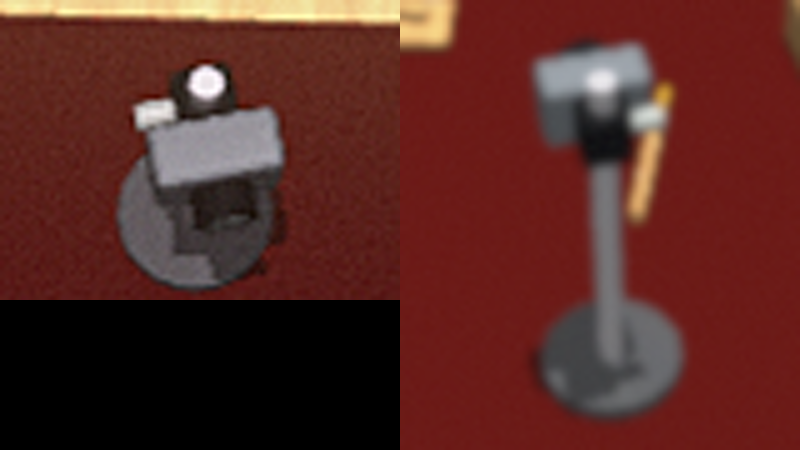

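Top crop: the camera head's top face spans (150,120)-(280,180), turned some 8-9 degrees; the lens side faces the robot. Column foot is centred near (195,225) of the crop. First the lid.

Emit:
drive_effector(
  rows="0.44 -0.41 0.02 -77 1 | 0.44 -0.41 0.02 -77 1 | 0.44 -0.41 0.02 -77 1 | 0.44 -0.41 0.02 -77 1 | 0.44 -0.41 0.02 -77 1 | 0.44 -0.41 0.02 -77 1 | 0.44 -0.41 0.02 -77 1 | 0.44 -0.41 0.02 -77 1 | 0.44 -0.41 0.02 -77 1 | 0.44 -0.41 0.02 -77 1",
)

```text
t: 1.1
position: [0.4326, -0.2405, 0.2146]
ee_rot: [[-0.005, 1.0, -0.0], [1.0, 0.005, -0.0], [-0.0, -0.0, -1.0]]
ft_force: [1.7, -0.8, 0.1]
finger_gap: 1.003
grasp_force: 0.0
```

Emit:
drive_effector(
  rows="0.05 0.03 0 0 1 | 0.05 0.03 0 0 1 | 0.05 0.03 0 0 1",
)

```text
t: 1.4
position: [0.4627, -0.1902, 0.2146]
ee_rot: [[-0.008, 1.0, -0.0], [1.0, 0.008, 0.0], [0.0, -0.0, -1.0]]
ft_force: [-0.5, 1.0, -1.0]
finger_gap: 0.999
grasp_force: 0.0
```

```bash
cat > snap.py <<'E'
import sys,pickle;from h import *
n=sys.argv[1];c=env.calibration("wrist");im=env.read_camera("wrist")[:,:,::-1]
cv2.imwrite(f"pics/{n}.png",im);pickle.dump(c,open(f"{n}.pkl","wb"))
E
python3 snap.py l1
```

Emit:
drive_effector(
  rows="0.05 0.03 0 0 1 | 0.09 0.03 0 0 1 | 0.09 0.03 0 0 1 | 0.09 0.03 0 0 1",
)

```text
t: 1.85
position: [0.4911, -0.1034, 0.2145]
ee_rot: [[-0.002, 1.0, -0.001], [1.0, 0.002, -0.001], [-0.001, -0.001, -1.0]]
ft_force: [-0.4, -0.9, 0.7]
finger_gap: 1.0
grasp_force: 0.0
```

```bash
python3 snap.py l2
python3 -c "
import cv2,numpy as np
a=cv2.imread('pics/l1.png');b=cv2.imread('pics/l2.png');cv2.imwrite('pics/l12.png',cv2.resize(np.vstack([a,b]),(480,600)))"
```

```text
(no output)
```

View pics/l12.png

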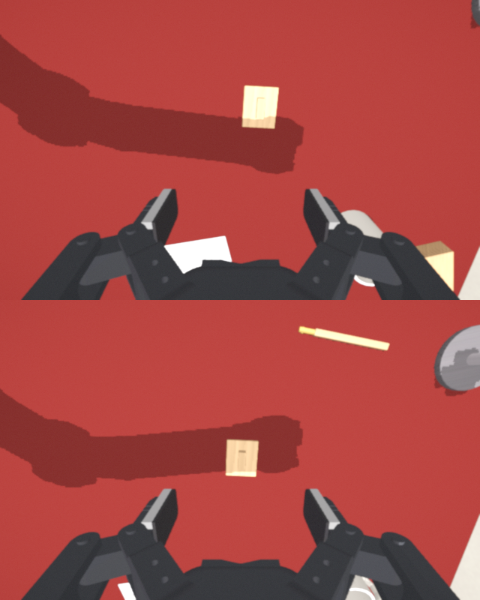

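The lid shows at about (347,142) in view 1 (full pixels) and (322,210) in view 2, slightly rotated, with the bar along image-vertical. Measure by segmentation.

```bash
cat > quad.py <<'E'
import pickle;from h import *
def quad(n,u,v,r=60,g=(0.5,80)):
    im=cv2.imread(f"pics/{n}.png").astype(float);m=((im[...,1]>g[0]*im[...,2])&(im[...,1]>g[1])).astype(np.uint8)
    k=np.zeros_like(m);k[max(0,v-r):v+r,u-r:u+r]=1
    cs,_=cv2.findContours(m*k,cv2.RETR_EXTERNAL,cv2.CHAIN_APPROX_NONE);c=max(cs,key=cv2.contourArea)
    return pickle.load(open(n+".pkl","rb")),c[:,0,:].astype(np.float32)
def rect(n,u,v,z,**k):
    c,p=quad(n,u,v,**k);w=np.array([plane(c,*q,z)[:2] for q in p],np.float32)
    (x,y),(a,b),t=cv2.minAreaRect(w*1000);return np.round([x,y,a,b,t],1),c,p
E
python3 - <<'E'
from quad import *
cs=[]
for n,u,v in(("l1",347,142),("l2",322,210)):
    for z in(.004,.010): print(n,z,rect(n,u,v,z)[0])
    r,c,p=rect(n,u,v,.01);x,y,w,h=cv2.boundingRect(p.astype(np.int32));print(x,y,w,h)
    im=cv2.imread(f"pics/{n}.png")[v-40:v+40,u-40:u+40];cs.append(cv2.resize(im,(400,400),interpolation=cv2.INTER_CUBIC))
cv2.imwrite("pics/lz.png",np.hstack(cs))
E
```

```text
l1 0.004 [ 492.9 -159.5   67.3   55.7   87.3]
l1 0.01 [ 492.4 -158.6   66.2   54.8   87.3]
322 113 51 59
l2 0.004 [ 492.8 -159.9   68.7   55.7   87.4]
l2 0.01 [ 492.8 -157.5   67.5   54.7   87.4]
300 185 46 52
```

View pics/lz.png

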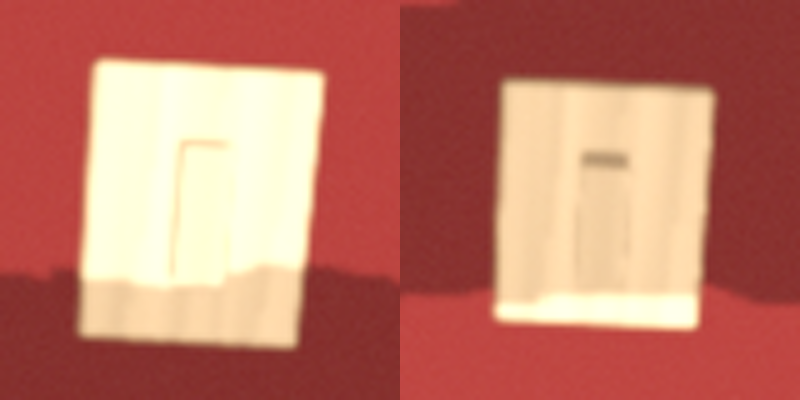

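Heights agree (both views coincide near z≈5 mm, size 66x55 incl. blur). Lid centre (0.4926,-0.1587), x axis at -2.7 deg.

Emit:
drive_effector(
  rows="-0.055 0.0015 0.05 2.8 1 | -0.055 0.0015 0.1 2.8 1 | -0.055 0.0015 0.14 2.8 1 | -0.055 0.0015 0.175 2.8 1 | -0.055 0.0015 0.175 2.8 1 | -0.055 0.0015 0.175 2.8 1 | -0.055 0.0015 0.175 2.8 1",
)

```text
t: 2.6
position: [0.4951, -0.1583, 0.042]
ee_rot: [[0.047, 0.999, 0.004], [0.999, -0.047, -0.002], [-0.001, 0.004, -1.0]]
ft_force: [0.3, 0.4, 0.4]
finger_gap: 1.0
grasp_force: 0.0
```

Emit:
drive_effector(
  rows="0 -0.0025 0.015 0 1 | 0 -0.0025 0.0295 0 1 | 0 -0.0025 0.0295 0 1 | 0 -0.0025 0.0295 0 1 | 0 -0.0025 0.0295 0 0.6",
)

```text
t: 3.1
position: [0.4917, -0.1571, 0.011]
ee_rot: [[0.046, 0.999, 0.002], [0.999, -0.046, -0.001], [-0.0, 0.002, -1.0]]
ft_force: [0.0, -0.1, -0.3]
finger_gap: 0.855
grasp_force: 0.0
```

Emit:
drive_effector(
  rows="0 0 0 0 0 | 0 0 0 0 0 | 0 0 0 0 0 | 0 0 0 0 0 | 0 0 0 0 0 | 0 0 0 0 0 | 0 0 0 0 0 | 0 0 0 0 0",
)

```text
t: 3.9
position: [0.4914, -0.157, 0.0107]
ee_rot: [[0.046, 0.999, 0.001], [0.999, -0.046, -0.0], [-0.0, 0.001, -1.0]]
ft_force: [0.2, -0.2, 6.3]
finger_gap: 0.118
grasp_force: 60.8
```

Emit:
drive_effector(
  rows="0 0 -0.05 0 0 | 0 0 -0.1 0 0 | 0.03 0.01 -0.14 0 0 | 0.07 0.02 -0.17 0 0 | 0.12 0.035 -0.19 0 0 | 0.17 0.035 -0.19 0 0 | 0.21 0.035 -0.19 0 0 | 0.21 0.035 -0.19 0 0 | 0.21 0.035 -0.19 0 0",
)

```text
t: 4.8
position: [0.535, 0.0523, 0.1997]
ee_rot: [[0.043, 0.999, -0.001], [0.999, -0.043, -0.0], [-0.0, -0.001, -1.0]]
ft_force: [-0.9, -1.0, -0.3]
finger_gap: 0.117
grasp_force: 60.0
```

```bash
python3 snap.py b1
```

Emit:
drive_effector(
  rows="0.05 0 0 0 0 | 0.08 0 0 0 0 | 0.08 0 0 0 0 | 0.08 0 0 0 0",
)

```text
t: 5.25
position: [0.5393, 0.1294, 0.1996]
ee_rot: [[0.047, 0.999, -0.001], [0.999, -0.047, -0.001], [-0.001, -0.001, -1.0]]
ft_force: [-0.4, -0.8, -0.1]
finger_gap: 0.123
grasp_force: 60.0
```

```bash
python3 snap.py b2
python3 -c "
import cv2,numpy as np
a=cv2.imread('pics/b1.png');b=cv2.imread('pics/b2.png');cv2.imwrite('pics/b12.png',cv2.resize(np.vstack([a,b]),(480,600)))"
```

```text
(no output)
```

View pics/b12.png

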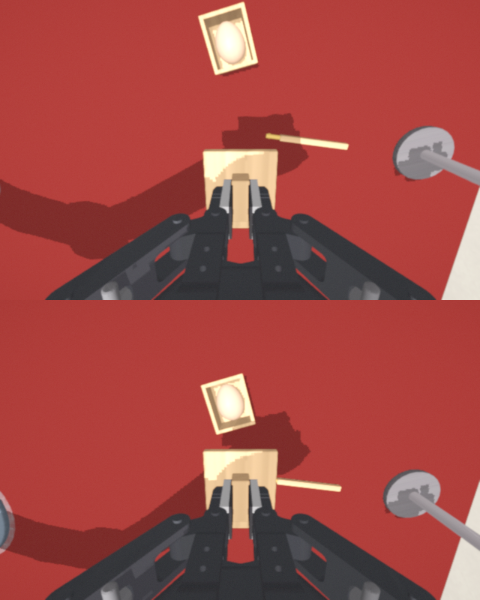

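Box with egg at (304,52) in b1 and (304,139) in b2, turned some 15 degrees; the lid is held squarely, its front edge at row ~200 between columns 272 and 370. Fit box silhouette and the lid in hand.

```bash
cat > fit.py <<'E'
from quad import *
from scipy.optimize import least_squares
def boxc(x,y,yaw,h,z0=0,a=.027,b=.033):
    c,s=np.cos(yaw),np.sin(yaw);return [(x+c*i*a-s*j*b,y+s*i*a+c*j*b,k) for i in(-1,1) for j in(-1,1) for k in(z0,z0+h)]
def fitbox(views,x0,hfree=True,h0=.054,z0=0,a=.027,b=.033):
    def f(p):
        r=[]
        for c,q in views:
            P=np.array([proj(c,v) for v in boxc(*p[:3],p[3] if hfree else h0,z0,a,b)],np.float32);H=cv2.convexHull(P)
            r+=[cv2.pointPolygonTest(H,(float(u[0]),float(u[1])),True) for u in q]
        return r
    s=least_squares(f,x0+([h0] if hfree else []),x_scale=.01,diff_step=1e-3,loss='soft_l1');return s.x,np.sqrt(np.mean(np.square(f(s.x))))
E
python3 - <<'E'
from fit import *
V=[]
for n,u,v in(("b1",304,52),("b2",304,139)):
    c,q=quad(n,u,v,r=52);q=cv2.convexHull(q)[:,0];print(cv2.boundingRect(q.astype(np.int32)));
    # densify hull
    d=np.vstack([q[i]+(q[(i+1)%len(q)]-q[i])*np.linspace(0,1,12,endpoint=False)[:,None] for i in range(len(q))]);V.append((c,d))
for h in(True,False):
  x,e=fitbox(V,[.535,.18,-.2],h);print(np.round(x*1000,1),np.degrees(x[2]),e)
for v in V: x,e=fitbox([v],[.535,.18,-.2],False);print(np.round(x*1000,1),np.degrees(x[2]),e)
for n in("b1","b2"):
    im=cv2.imread(f"pics/{n}.png").astype(float);m=im[...,1]>.5*im[...,2]
    for u in (285,300,320,340,355): print(n,u,[r for r in range(190,230) if m[r:r+5,u].all()][:1],end=' ')
    for v in (205,215,225,240): k=np.where(m[v,250:390])[0];print(v,250+k[0],250+k[-1],end=' ')
    c=pickle.load(open(n+".pkl","rb"));print()
E
```

```text
(263, 2, 82, 99)
(267, 97, 74, 83)
[526.4 172.3 223.   58.1] 12.778326266865554 0.7765719894421302
[526.2 172.4 221.9] 12.71408977303914 0.9629922499732377
[526.2 172.2 223.5] 12.804237803898168 0.9331637751055853
[526.2 172.8 218.2] 12.503482271102591 0.9484050888641438
b1 285 [198] b1 300 [198] b1 320 [198] b1 340 [198] b1 355 [198] 205 270 370 215 270 370 225 271 369 240 272 368 
b2 285 [198] b2 300 [198] b2 320 [198] b2 340 [198] b2 355 [198] 205 270 370 215 270 370 225 271 369 240 272 389
```

Box centre (0.5263,0.1723), yaw +12.7°, height fit 58 (blurred; consistent with 54), both views agree to 0.5 mm. Lid in hand: centre 1.7 mm toward −x of the tool. Go above the box.

Emit:
drive_effector(
  rows="0.02 -0.008 0.03 -8 0 | 0.044 -0.0155 0.06 -15.4 0 | 0.044 -0.0155 0.1 -15.4 0 | 0.044 -0.0155 0.1 -15.4 0 | 0.044 -0.0155 0.1 -15.4 0 | 0.044 -0.0155 0.1 -15.4 0 | 0.044 -0.0155 0.1 -15.4 0",
)

```text
t: 6.0
position: [0.5274, 0.1753, 0.1021]
ee_rot: [[-0.219, 0.976, 0.004], [0.976, 0.219, 0.0], [-0.0, 0.004, -1.0]]
ft_force: [0.2, 0.2, 0.1]
finger_gap: 0.118
grasp_force: 60.0
```

```bash
python3 -c "
from workcell import env
s=env.state();print(s['position'],s['ee_rot'])"; python3 snap.py p1
```

```text
[0.52736603 0.17534111 0.1021437 ] [[-2.19101291e-01  9.75695309e-01  3.64522597e-03]
 [ 9.75702056e-01  2.19101088e-01  4.59766797e-04]
 [-3.50080668e-04  3.65738997e-03 -9.99993250e-01]]
```

View pics/p1.png

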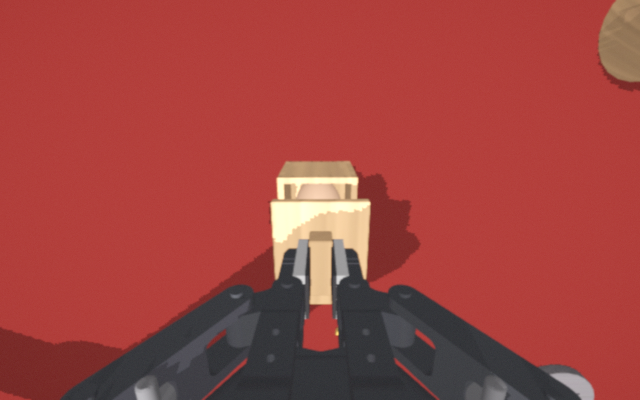

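Box rim's outer edge spans columns 277–358 at row 178, parallel to the lid's edge (271–370): the box is ~1.8 mm to the left of the lid, just as computed. Correct and descend.

Emit:
drive_effector(
  rows="-0.001 -0.0017 0 0 0 | -0.001 -0.0017 0.01 0 0 | -0.001 -0.0017 0.02 0 0 | -0.001 -0.0017 0.028 0 0 | -0.001 -0.0017 0.028 0 0 | -0.001 -0.0017 0.028 0 0 | -0.001 -0.0017 0.028 0 0",
)

```text
t: 6.75
position: [0.5245, 0.1747, 0.0723]
ee_rot: [[-0.221, 0.975, 0.0], [0.975, 0.221, 0.0], [0.0, 0.0, -1.0]]
ft_force: [-0.3, 0.2, -0.3]
finger_gap: 0.12
grasp_force: 60.0
```

```bash
python3 -c "
from h import *
s=env.state();print(s['position']);R=np.array(s['ee_rot']);print(R[:,0],R[:,1],R.T@(np.array([.5259,.1740,.0607])-s['position']))"
```

```text
[0.52450569 0.17468957 0.07228695]
[-2.21153188e-01  9.75239069e-01  1.58277210e-04] [9.75239032e-01 2.21153122e-01 3.57752352e-04] [-0.00098269  0.00120314  0.01158722]
```

Emit:
drive_effector(
  rows="-0.001 0.0012 0 0 0 | -0.001 0.0012 0 0 0 | -0.001 0.0012 0 0 0 | -0.001 0.0012 0 0 0",
)

```text
t: 7.15
position: [0.5258, 0.1737, 0.0723]
ee_rot: [[-0.221, 0.975, 0.0], [0.975, 0.221, -0.0], [-0.0, 0.0, -1.0]]
ft_force: [0.1, 0.1, -0.9]
finger_gap: 0.121
grasp_force: 60.0
```

```bash
python3 snap.py p2; python3 - <<'E'
from h import *
s=env.state();R=np.array(s['ee_rot']);print(R.T@(np.array([.5259,.1740,.0607])-s['position']))
im=cv2.imread("pics/p2.png").astype(float);m=im[...,1]>.5*im[...,2]
for v in range(168,232,4): k=np.where(m[v,240:400])[0];print(v,240+k[0] if len(k) else 0,240+k[-1] if len(k) else 0,end='; ')
E
```

```text
[0.00027463 0.00021595 0.01157682]
168 283 357; 172 281 359; 176 279 361; 180 277 363; 184 275 365; 188 273 368; 192 272 368; 196 272 368; 200 271 369; 204 270 370; 208 270 370; 212 270 370; 216 270 370; 220 270 369; 224 271 369; 228 271 369;
```

Aligned (both centred on column 320). Lower.

Emit:
drive_effector(
  rows="0 0 0.004 0 0 | 0 0 0.008 0 0 | 0 0 0.0115 0 0 | 0 0 0.0125 0 0 | 0 0 0.0125 0 0 | 0 0 0.0125 0 0",
)

```text
t: 7.8
position: [0.5256, 0.1736, 0.0607]
ee_rot: [[-0.221, 0.975, -0.0], [0.975, 0.221, -0.001], [-0.001, -0.0, -1.0]]
ft_force: [-3.2, -2.0, 10.2]
finger_gap: 0.118
grasp_force: 61.4
```

```bash
python3 -c "
from h import *
s=env.state();R=np.array(s['ee_rot']);print(R.T@(np.array([.5259,.1740,.0607])-s['position']),s['wrist_torque'])"
```

```text
[ 3.44837852e-04  3.82744917e-04 -4.06289678e-05] [-0.38479     0.72628216  0.01005778]
```

Emit:
drive_effector(
  rows="0 0 -0.001 0 0 | 0 0 -0.001 0 0.4 | 0 0 -0.001 0 0.4 | 0 0 -0.001 0 0.4 | 0 0 -0.001 0 0.4 | 0 0 -0.02 0 0.4 | 0 0 -0.06 0 0.6 | 0 0 -0.1 0 1 | -0.03 0 -0.14 0 1 | -0.03 0 -0.14 0 1",
)

```text
t: 8.8
position: [0.5367, 0.142, 0.2048]
ee_rot: [[-0.215, 0.976, 0.01], [0.977, 0.215, -0.0], [-0.002, 0.01, -1.0]]
ft_force: [1.0, -0.1, -0.7]
finger_gap: 1.002
grasp_force: 0.0
```

```bash
python3 snap.py c1; python3 -c "
import cv2
a=cv2.imread('pics/c1.png')[60:300,160:480];cv2.imwrite('pics/c1z.png',cv2.resize(a,(800,600),interpolation=cv2.INTER_CUBIC))"
```

```text
(no output)
```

View pics/c1z.png

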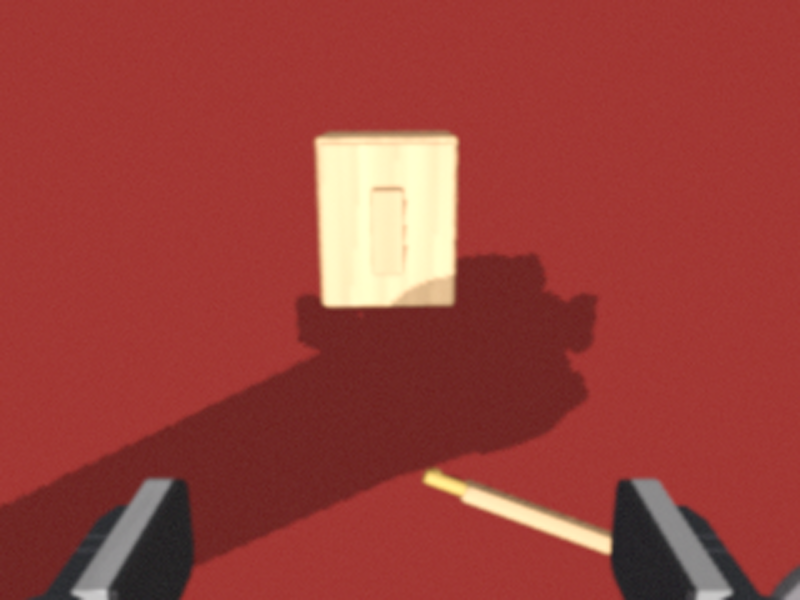

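The lid sits squarely on the box, edges parallel to the box walls (box at (160+390/2.5, 60+220/2.5) in full pixels). Now measure the camera/lens with the wrist camera from in front, hand empty.

Emit:
drive_effector(
  rows="-0.03 0.02 -0.02 -8 1 | -0.06 0.04 -0.045 -17 1 | -0.1 0.06 -0.045 -25 1 | -0.14 0.08 -0.045 -34 1 | -0.195 0.104 -0.045 -42 1 | -0.195 0.104 -0.045 -51 1 | -0.195 0.104 -0.045 -60 1 | -0.195 0.104 -0.045 -68 1 | -0.195 0.104 -0.045 -77 1 | -0.195 0.104 -0.045 -86 1",
)

```text
t: 9.85
position: [0.6761, -0.0218, 0.2426]
ee_rot: [[-0.99, -0.142, -0.003], [-0.142, 0.99, 0.001], [0.003, 0.001, -1.0]]
ft_force: [0.6, 0.5, -0.2]
finger_gap: 1.0
grasp_force: 0.0
```

Emit:
drive_effector(
  rows="0 0 0 0 1 | 0 0 0 0 1",
)

```text
t: 10.05
position: [0.6764, -0.0222, 0.2433]
ee_rot: [[-0.991, -0.132, -0.002], [-0.132, 0.991, 0.001], [0.002, 0.001, -1.0]]
ft_force: [0.2, -0.4, -0.8]
finger_gap: 1.001
grasp_force: 0.0
```

```bash
python3 snap.py g1
```

Emit:
drive_effector(
  rows="-0.02 0 -0.05 0 1 | -0.07 0 -0.06 0 1 | -0.08 0 -0.06 0 1 | -0.08 0 -0.06 0 1 | -0.08 0 -0.06 0 1",
)

```text
t: 10.6
position: [0.7555, -0.0114, 0.3039]
ee_rot: [[-0.991, -0.135, -0.002], [-0.135, 0.991, -0.0], [0.002, -0.0, -1.0]]
ft_force: [-0.5, 0.2, 0.2]
finger_gap: 1.001
grasp_force: 0.0
```

```bash
python3 snap.py g2
python3 -c "
import cv2,numpy as np
a=cv2.imread('pics/g1.png')[200:400,170:470];b=cv2.imread('pics/g2.png')[100:300,170:470];cv2.imwrite('pics/g12.png',cv2.resize(np.hstack([a,b]),(800,267),interpolation=cv2.INTER_CUBIC))"
```

```text
(no output)
```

View pics/g12.png

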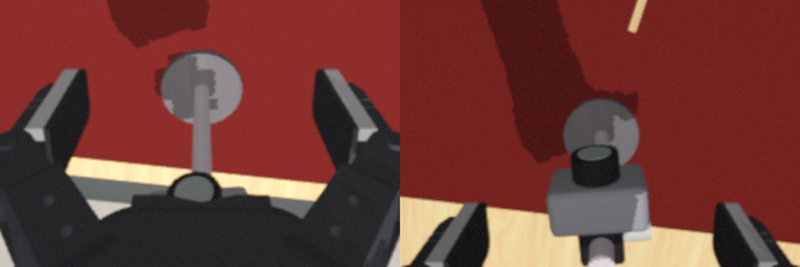

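g1: lens glass at about (317,340), partly hidden by the hand; g2: glass centre at (318.5,215), head top face below it. Take two more clean views.

Emit:
drive_effector(
  rows="0.045 0.0 0 0 1 | 0.045 0.0 0 0 1 | 0.045 0 0 0 1 | 0.045 0 0 0 1",
)

```text
t: 11.05
position: [0.7119, -0.0188, 0.3055]
ee_rot: [[-0.991, -0.133, 0.002], [-0.133, 0.991, -0.001], [-0.001, -0.001, -1.0]]
ft_force: [0.5, -0.5, -0.1]
finger_gap: 0.998
grasp_force: 0.0
```

```bash
python3 snap.py g3
```

Emit:
drive_effector(
  rows="-0.05 0.0 0 0 1 | -0.075 0.0 0 0 1 | -0.075 0 0 0 1 | -0.075 0 0 0 1",
)

```text
t: 11.5
position: [0.7863, -0.0072, 0.3041]
ee_rot: [[-0.991, -0.135, -0.001], [-0.135, 0.991, 0.001], [0.0, 0.001, -1.0]]
ft_force: [-0.2, -0.3, -0.1]
finger_gap: 0.998
grasp_force: 0.0
```

```bash
python3 snap.py g4
python3 -c "
import cv2,numpy as np
a=cv2.imread('pics/g3.png')[240:340,250:390];b=cv2.imread('pics/g2.png')[190:290,250:390];c=cv2.imread('pics/g4.png')[140:240,250:390]
f=lambda a:cv2.resize(a,(420,300),interpolation=cv2.INTER_CUBIC)[:,:400]
cv2.imwrite('pics/g34.png',np.vstack([np.hstack([f(a),f(b)]),np.hstack([f(c),0*f(c)])]))"
```

```text
(no output)
```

View pics/g34.png

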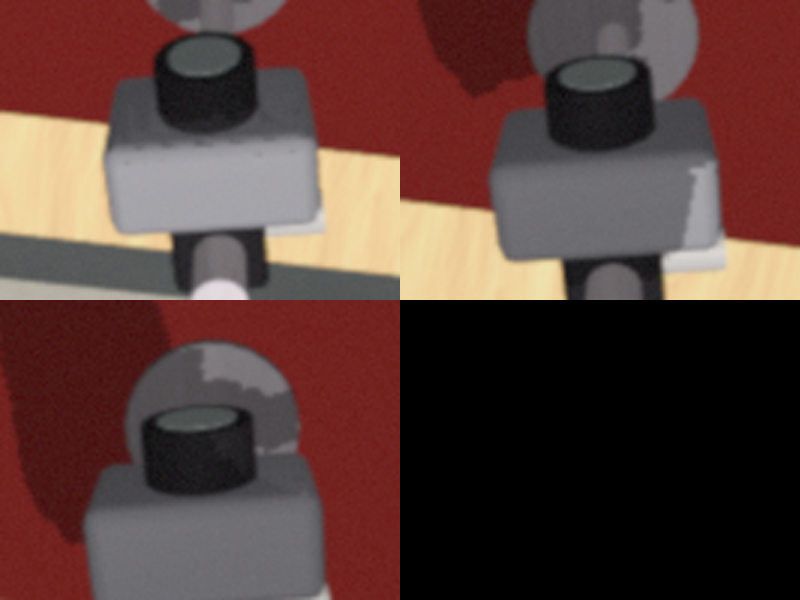

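Glass ellipse centres (full px): g3 (318.2,259.0), g2 (315.8,214.8), g4 (315.7,179.7); head top-face front edge in g3 from (288,291) to (354,287). Refine by code.

```bash
cat > lens.py <<'E'
from quad import *
obs=[];
C={n:pickle.load(open(n+".pkl","rb")) for n in("g1","g2","g3","g4")}
for n,u,v in(("g3",318,259),("g2",316,215),("g4",316,180)):
    im=cv2.imread(f"pics/{n}.png");g=cv2.GaussianBlur(im[...,1],(0,0),.7)
    m=(g>(int(g[v,u])+20)//2+5).astype(np.uint8);_,lab,st,cen=cv2.connectedComponentsWithStats(m,connectivity=4);k=lab[v,u]
    print(n,st[k],cen[k],g[v,u]);obs.append((C[n],*cen[k]))
L,e=tri(obs);print("lens",np.round(L,4),e)
for n,u0,u1,r0,r1 in(("g3",292,350,291,287),("g3",296,350,317,314),("g2",290,345,245,243),("g4",290,345,213,209)):
    g=cv2.GaussianBlur(cv2.imread(f"pics/{n}.png"),(0,0),1)[...,1].astype(float);P=[]
    for u in range(u0,u1,2):
        r=r0+(r1-r0)*(u-u0)/(u1-u0);rr=np.arange(int(r)-6,int(r)+7);d=np.abs(g[rr+1,u]-g[rr-1,u]);P.append((u,(rr*d**4).sum()/(d**4).sum()))
    vx,vy,x0,y0=cv2.fitLine(np.array(P,np.float32),cv2.DIST_HUBER,0,.01,.01).ravel();f=lambda u:y0+vy/vx*(u-x0)
    a,b=plane(C[n],u0,f(u0),L[2]+.022),plane(C[n],u1,f(u1),L[2]+.022);d=b-a;print(n,f(u0),f(u1),a,"yaw",np.degrees(np.arctan2(d[1],d[0]))-90, "dist behind glass",np.round(np.linalg.norm(np.cross(d[:2],(L-a)[:2]))/np.linalg.norm(d)*1000,1))
F=plane(C["g1"],320.75,265,.006);print("foot",F,np.degrees(np.arctan2(*(F-L)[[1,0]])),np.linalg.norm((F-L)[:2]))
t=env.calibration("top");F=plane(t,285+195/5,90+225/5,.006);print(F,np.degrees(np.arctan2(*(F-L)[[1,0]])),np.linalg.norm((F-L)[:2]))
E
python3 lens.py
```

```text
g3 [306 252  24  14 259] [317.57142857 258.44015444] 84
g2 [  219   174   204   191 20457] [318.05083834 290.84934252] 81
g4 [    0   153   422   247 48679] [199.70455433 282.795723  ] 84
lens [ 0.6665 -0.0205  0.4502] [np.float64(33.4), np.float64(4.5), np.float64(30.2)]
g3 288.72818 284.9602 [ 0.61199709 -0.02882351  0.47224687] yaw -168.032620158314 dist behind glass 55.1
g3 319.14462 313.75687 [ 0.60812315 -0.02966169  0.47224687] yaw -165.44420648102505 dist behind glass 58.8
g2 241.40752 239.6667 [ 0.66101816 -0.02075333  0.47224687] yaw -170.325450345084 dist behind glass 5.5
g4 208.3549 204.43698 [ 0.69540473 -0.01648968  0.47224687] yaw -168.00714408183998 dist behind glass 29.1
foot [ 0.82684692 -0.00117269  0.006     ] 6.874335059448354 0.16149625303876802
[ 0.82114556 -0.00122397  0.006     ] 7.106522937128323 0.15583102301501153lens.py:14: DeprecationWarning: Arrays of 2-dimensional vectors are deprecated. Use arrays of 3-dimensional vectors instead. (deprecated in NumPy 2.0)
  a,b=plane(C[n],u0,f(u0),L[2]+.022),plane(C[n],u1,f(u1),L[2]+.022);d=b-a;print(n,f(u0),f(u1),a,"yaw",np.degrees(np.arctan2(d[1],d[0]))-90, "dist behind glass",np.round(np.linalg.norm(np.cross(d[:2],(L-a)[:2]))/np.linalg.norm(d)*1000,1))
```

```bash
sed -i 's|m=(g>.*astype(np.uint8);_|m=np.zeros_like(g);h=7 if n!="g4" else 6;m[v-h-1:v+h+2,u-17:u+18]=g[v-h-1:v+h+2,u-17:u+18]>50;_|; s/np.cross(d\[:2\],(L-a)\[:2\])/(d[0]*(L-a)[1]-d[1]*(L-a)[0])/' lens.py; python3 lens.py
```

```text
g3 [306 251  24  15 287] [317.70383275 258.02090592] 84
g2 [299 207  35  14 362] [315.41436464 212.33701657] 81
g4 [299 173  35  11 306] [314.88562092 177.32026144] 84
lens [ 0.7668 -0.0138  0.2142] [np.float64(0.2), np.float64(0.5), np.float64(0.3)]
g3 288.72818 284.9602 [ 0.78617164 -0.03284186  0.23621937] yaw 11.96737984168604 dist behind glass 15.0
g3 319.14462 313.75687 [ 0.81704236 -0.02616249  0.23621937] yaw 14.555793518974426 dist behind glass 45.5
g2 241.40752 239.6667 [ 0.78476213 -0.03138368  0.23621937] yaw 9.67454965491504 dist behind glass 14.7
g4 208.3549 204.43698 [ 0.78797476 -0.02998168  0.23621937] yaw 11.992855918159648 dist behind glass 17.3
foot [ 0.82684692 -0.00117269  0.006     ] 11.913297170784746 0.061348962514848664
[ 0.82114556 -0.00122397  0.006     ] 13.070938796095753 0.05577120232845989
```

```bash
cat > lens2.py <<'E'
from quad import *
C={n:pickle.load(open(n+".pkl","rb")) for n in("g1","g2","g3","g4")}
obs=[]
for n,u,v,a,b in(("g3",317.9,258.7,15,9),("g2",315.5,214.5,15.5,8),("g4",315.3,179.3,16,7)):
    g=cv2.GaussianBlur(cv2.imread(f"pics/{n}.png")[...,1],(0,0),.5);k=np.zeros_like(g);cv2.ellipse(k,((u,v),(2*a,2*b-2),0),1,-1)
    m=k*(g>55);M=cv2.moments(m,True);c=(M['m10']/M['m00'],M['m01']/M['m00']);print(n,c,M['m00']);obs.append((C[n],*c))
L,e=tri(obs);print("lens",np.round(L,4),e)
for n,y0,y1 in(("g3",255,325),("g2",205,285),("g4",170,270)):
    im=cv2.cvtColor(cv2.imread(f"pics/{n}.png"),cv2.COLOR_BGR2GRAY)[y0:y1,270:370]
    l=cv2.createLineSegmentDetector().detect(im)[0][:,0]
    for s in l:
        if np.hypot(s[2]-s[0],s[3]-s[1])<18: continue
        s=s+np.array([270,y0,270,y0])
        r=[]
        for z in(.022,-.022):
            d=plane(C[n],s[2],s[3],L[2]+z)-plane(C[n],s[0],s[1],L[2]+z);r.append(round(float(np.degrees(np.arctan2(d[1],d[0])))%180-90,1))
        mid=plane(C[n],*((s[:2]+s[2:])/2),L[2]+.022)-L
        print(n,np.round(s,1),r,np.round(mid[:2]*1000,1))
E
python3 lens2.py
```

```text
g3 (317.53076923076924, 258.4307692307692) 260.0
g2 (315.05555555555554, 213.52380952380952) 252.0
g4 (314.54273504273505, 178.03418803418805) 234.0
lens [ 0.7678 -0.014   0.2136] [np.float64(0.2), np.float64(0.1), np.float64(0.2)]
g3 [284.8 313.2 284.2 283.1] [-83.6, -83.6] [ 29.1 -24.3]
g3 [270.4 319.3 304.4 322.7] [0.6, 0.6] [ 52.8 -19.5]
g3 [306.9 316.7 337.  314.8] [11.9, 11.9] [43.2 10. ]
g3 [343.2 284.9 295.5 288.2] [12.3, 12.3] [13.6  3.8]
g3 [302.6 279.4 300.3 260.5] [-77.5, -77.5] [ -0.4 -13. ]
g3 [334.  255.5 335.7 275.7] [-77.3, -77.3] [-8.1 13.8]
g3 [287.  294.4 289.6 313.1] [-77.8, -77.8] [ 34.4 -20.5]
g3 [354.9 283.3 350.9 264.3] [-70.1, -70.1] [-2.4 29.7]
g2 [358.1 271.6 339.3 273.6] [14.5, 14.5] [39.2 33.3]
g2 [332.4 209.4 334.6 232. ] [-76.4, -76.4] [-4.9 14.1]
g2 [355.2 268.1 355.  240.6] [-79.8, -79.8] [21.8 35.6]
g2 [304.5 275.6 335.7 273.5] [12.1, 12.1] [44.2 10.2]
g2 [339.4 223.1 349.4 205.6] [70.9, 70.9] [-11.2  21.6]
g2 [335.6 239.5 305.6 241.5] [11.8, 11.8] [13.3  6.4]
g2 [348.  246.8 343.9 271. ] [-89.3, -89.3] [26.9 29. ]
g4 [304.9 268.1 302.8 245.8] [-78.5, -78.5] [60.7 -0.7]
g4 [337.2 239.4 338.3 265.7] [-78.9, -78.9] [53.1 25.8]
g4 [368.3 254.  340.5 251.6] [2.0, 2.0] [51.6 39.1]
g4 [300.5 246.4 270.4 242.3] [-0.9, -0.9] [ 51.4 -16.5]
g4 [304.3 183.7 325.7 181.8] [13.1, 13.1] [-2.2  0.3]
g4 [333.6 178.1 334.9 198.3] [-77.9, -77.9] [ 0. 15.]
g4 [289.4 243.1 338.3 240.3] [11.3, 11.3] [46.   5.6]
g4 [297.9 199.5 296.2 180.6] [-78.9, -78.9] [  5.2 -12.3]
g4 [339.4 204.6 299.3 206.6] [10.7, 10.7] [15.2  5.8]
g4 [357.5 234.6 355.6 203.1] [-76.8, -76.8] [22.2 35.7]
g4 [277.1 210.6 281.6 240.9] [-77.1, -77.1] [ 35.9 -22.8]
```

Yaw of the lens axis ≈ 11.8° (edges agree). Height needs a longer baseline; take three more views and fit the glass disc as a 3-D circle.

Emit:
drive_effector(
  rows="-0.045 0 -0.01 0 1 | -0.05 0 -0.01 0 1 | -0.05 0 -0.01 0 1 | -0.05 0 -0.01 0 1",
)

```text
t: 11.95
position: [0.8349, -0.0014, 0.3155]
ee_rot: [[-0.991, -0.134, 0.001], [-0.134, 0.991, -0.0], [-0.0, -0.0, -1.0]]
ft_force: [-0.5, -0.8, 0.0]
finger_gap: 0.996
grasp_force: 0.0
```

```bash
python3 snap.py g5
```

Emit:
drive_effector(
  rows="0.04 0.03 0 0 1 | 0.07 0.07 0 0 1 | 0.08 0.1 0 0 1 | 0.08 0.1 0 0 1 | 0.08 0.1 0 0 1",
)

```text
t: 12.5
position: [0.7419, 0.0871, 0.316]
ee_rot: [[-0.991, -0.136, 0.002], [-0.136, 0.991, -0.002], [-0.002, -0.002, -1.0]]
ft_force: [1.1, -0.2, 0.8]
finger_gap: 1.001
grasp_force: 0.0
```

```bash
python3 snap.py g6
```

Emit:
drive_effector(
  rows="0 -0.05 0 0 1 | 0 -0.1 0 0 1 | 0 -0.15 0 0 1 | 0 -0.2 0 0 1 | 0 -0.2 0 0 1 | 0 -0.2 0 0 1",
)

```text
t: 13.15
position: [0.7697, -0.1157, 0.3136]
ee_rot: [[-0.992, -0.128, -0.001], [-0.128, 0.992, -0.0], [0.001, -0.0, -1.0]]
ft_force: [0.1, 1.0, -0.1]
finger_gap: 0.999
grasp_force: 0.0
```

```bash
python3 snap.py g7
cat > lens3.py <<'E'
from quad import *
from scipy.optimize import minimize
from scipy.ndimage import map_coordinates
N=["g2","g3","g4","g5","g6","g7"]
C={n:pickle.load(open(n+".pkl","rb")) for n in N};I={n:cv2.GaussianBlur(cv2.imread(f"pics/{n}.png"),(0,0),.6)[...,1].astype(float) for n in N}
yaw=np.radians(11.8);ly=np.array([-np.sin(yaw),np.cos(yaw),0]);A=np.linspace(0,2*np.pi,60,endpoint=False)
def circ(n,L,r):
    P=L+r*(np.cos(A)[:,None]*ly+np.sin(A)[:,None]*[0,0,1]);q=np.array([proj(C[n],p) for p in P]);return map_coordinates(I[n],[q[:,1],q[:,0]],order=1)
def J(p,S=N):
    L,r=p[:3],p[3];return -sum(np.clip(circ(n,L,r-.001),0,85).mean()-circ(n,L,r+.0015).mean() for n in S)/len(S)
def fit(S,p0=(.768,-.014,.211,.0115)):
    return min((minimize(J,np.array(p0)+[0,0,dz,0],args=(S,),method='Nelder-Mead',options=dict(initial_simplex=None,xatol=1e-5,fatol=1e-3,maxiter=600)) for dz in(-.004,0,.004)),key=lambda s:s.fun)
for S in(N,N[:4],N[2:],["g3","g5","g6"],["g2","g4","g7"]):
    s=fit(S);print(S,np.round(s.x*1000,1),round(s.fun,1),[round(-J(s.x,[n]),0) for n in S])
E
python3 lens3.py
```

```text
['g2', 'g3', 'g4', 'g5', 'g6', 'g7'] [769.7 -13.5 210.4  11.1] -29.9 [np.float64(33.0), np.float64(40.0), np.float64(27.0), np.float64(15.0), np.float64(31.0), np.float64(32.0)]
['g2', 'g3', 'g4', 'g5'] [770.  -13.5 209.9  11. ] -29.2 [np.float64(33.0), np.float64(40.0), np.float64(27.0), np.float64(16.0)]
['g4', 'g5', 'g6', 'g7'] [769.7 -13.4 210.4  11.1] -26.4 [np.float64(27.0), np.float64(15.0), np.float64(31.0), np.float64(32.0)]
['g3', 'g5', 'g6'] [769.7 -13.5 210.1  11.1] -29.1 [np.float64(40.0), np.float64(15.0), np.float64(32.0)]
['g2', 'g4', 'g7'] [769.5 -13.6 211.1  11. ] -30.9 [np.float64(34.0), np.float64(27.0), np.float64(32.0)]
```

Lens (0.7697,−0.0135,0.2104), yaw 11.8°; 60 mm behind falls on the foot centre measured separately within 2 mm. View point = (0.6229,−0.0442,0.2104). Now over the box, turned to grip its ends.

Emit:
drive_effector(
  rows="0.05 0 0 0 1 | 0.1 0 0 -5.3 1 | 0.15 0.04 0 -5.3 1 | 0.18 0.09 0.03 -5.3 1 | 0.205 0.13 0.06 -5.3 1 | 0.205 0.18 0.1 -5.3 1 | 0.205 0.23 0.12 -5.3 1 | 0.205 0.275 0.13 -5.3 1 | 0.205 0.317 0.13 -5.3 1 | 0.205 0.317 0.13 -5.3 1",
)

```text
t: 14.2
position: [0.5211, 0.1804, 0.1845]
ee_rot: [[-0.973, -0.232, -0.0], [-0.232, 0.973, 0.001], [0.0, 0.001, -1.0]]
ft_force: [1.7, 0.1, 0.7]
finger_gap: 1.001
grasp_force: 0.0
```

Emit:
drive_effector(
  rows="0 0 0 0 1 | 0 0 0 0 1",
)

```text
t: 14.4
position: [0.5227, 0.1773, 0.1849]
ee_rot: [[-0.973, -0.23, 0.0], [-0.23, 0.973, -0.0], [-0.0, -0.0, -1.0]]
ft_force: [0.3, -0.9, 0.4]
finger_gap: 0.998
grasp_force: 0.0
```

```bash
python3 snap.py k1; python3 - <<'E'
from fit import *
s=env.state();R=np.array(s['ee_rot']);print(R.T@(np.array([.5261,.1721,.1])-s['position']),np.degrees(np.arctan2(R[1,1],R[0,1])))
c=pickle.load(open("k1.pkl","rb"));uv=proj(c,[.526,.172,.06]);print(uv)
for g in((.5,80),(.7,100)):
  c,q=quad("k1",int(uv[0]),int(uv[1]),r=75,g=g);q=cv2.convexHull(q)[:,0];print(cv2.boundingRect(q.astype(np.int32)))
  x,e=fitbox([(c,q)],[.526,.172,.222],False,.059);print(np.round(x*1000,1),np.degrees(x[2]),e)
c,q=quad("c1",316,148,r=60);q=cv2.convexHull(q)[:,0];x,e=fitbox([(c,q)],[.526,.172,.222],False,.059);print(np.round(x*1000,1),np.degrees(x[2]),e)
E
```

```text
[-0.00171597 -0.00412083  0.08482629] 103.1303175091169
[313.9226092 190.125618 ]
(279, 150, 72, 66)
[524.9 172.1 224.6] 12.866951439206092 0.35301968337551376
(279, 151, 72, 65)
[526.  172.3 216.1] 12.382523920891645 0.7705110287571229
[525.4 173.5 221.3] 12.67968035158598 0.4326244630038751
```

Emit:
drive_effector(
  rows="-0.0016 -0.0055 0.03 0.4 1 | -0.0016 -0.0055 0.07 0.4 1 | -0.0016 -0.0055 0.09 0.4 1 | -0.0016 -0.0055 0.09 0.4 1 | -0.0016 -0.0055 0.09 0.4 1 | -0.0016 -0.0055 0.09 0.4 1",
)

```text
t: 15.05
position: [0.5278, 0.1706, 0.0963]
ee_rot: [[-0.976, -0.218, 0.003], [-0.218, 0.976, 0.001], [-0.003, 0.0, -1.0]]
ft_force: [-0.7, 0.2, -0.1]
finger_gap: 1.003
grasp_force: 0.0
```

```bash
python3 -c "
from h import *
s=env.state();R=np.array(s['ee_rot']);print(R.T@(np.array([.5255,.1723,.011])-s['position']),np.degrees(np.arctan2(R[1,1],R[0,1])))"
```

```text
[0.00211241 0.00212413 0.0853271 ] 102.58181440415603
```

Emit:
drive_effector(
  rows="0.002 0.002 0.02 0 1 | 0.002 0.002 0.05 0 1 | 0.002 0.002 0.075 0 1 | 0.002 0.002 0.085 0 1 | 0.002 0.002 0.085 0 1 | 0.002 0.002 0.085 0 1",
)

```text
t: 15.65
position: [0.5252, 0.1726, 0.0111]
ee_rot: [[-0.976, -0.219, 0.002], [-0.219, 0.976, 0.001], [-0.002, 0.0, -1.0]]
ft_force: [0.7, 0.1, 0.3]
finger_gap: 0.994
grasp_force: 0.0
```

Emit:
drive_effector(
  rows="0 0 0 0 0.85 | 0 0 0 0 0.8 | 0 0 0 0 0.75 | 0 0 0 0 0.7 | 0 0 0 0 0 | 0 0 0 0 0 | 0 0 0 0 0",
)

```text
t: 16.35
position: [0.525, 0.1724, 0.011]
ee_rot: [[-0.976, -0.219, 0.002], [-0.219, 0.976, 0.0], [-0.002, -0.0, -1.0]]
ft_force: [-1.3, -1.1, 6.7]
finger_gap: 0.767
grasp_force: 67.4
```

```bash
python3 -c "
from h import *
s=env.state();R=np.array(s['ee_rot']);print(R.T@(np.array([.5255,.1723,.011])-s['position']),np.degrees(np.arctan2(R[1,1],R[0,1])))"
```

```text
[-4.43831386e-04 -1.59853747e-04 -1.16228015e-05] 102.62936949228752
```

Gripped at 65 mm, 67 N. Lift and carry.

Emit:
drive_effector(
  rows="0 0 -0.01 0 0 | 0 0 -0.03 0 0 | 0 0 -0.06 0 0 | 0 0 -0.09 0 0 | 0 0 -0.12 0 0 | 0 0 -0.15 0 0 | 0 -0.02 -0.17 0 0 | -0.01 -0.05 -0.183 0 0 | -0.02 -0.08 -0.183 0.8 0 | -0.025 -0.11 -0.183 0.8 0",
)

```text
t: 17.35
position: [0.5732, 0.0689, 0.1935]
ee_rot: [[-0.979, -0.205, 0.001], [-0.205, 0.979, -0.0], [-0.001, -0.001, -1.0]]
ft_force: [-0.1, 0.2, -2.5]
finger_gap: 0.768
grasp_force: 67.3
```

Emit:
drive_effector(
  rows="-0.01 -0.03 0 0 0 | -0.015 -0.06 0 0 0 | -0.02 -0.09 0 0 0 | -0.023 -0.11 0 0 0 | -0.023 -0.12 0 0 0 | -0.023 -0.123 0 0 0 | -0.023 -0.123 0 0 0 | -0.023 -0.123 0 0 0",
)

```text
t: 18.15
position: [0.6199, -0.0438, 0.193]
ee_rot: [[-0.978, -0.208, -0.0], [-0.208, 0.978, 0.001], [-0.0, 0.001, -1.0]]
ft_force: [0.5, -0.3, -2.6]
finger_gap: 0.768
grasp_force: 67.3
```

```bash
python3 -c "
from h import *
s=env.state();R=np.array(s['ee_rot']);print(R.T@(np.array([.6229,-.0442,.1944])-s['position']),np.degrees(np.arctan2(R[1,1],R[0,1])),R[:,2])"
```

```text
[-0.00287596 -0.0010656  -0.00143583] 101.98516890261875 [-1.40062606e-05  6.13933881e-04 -9.99999811e-01]
```

Emit:
drive_effector(
  rows="-0.003 -0.001 -0.0014 0.2 0 | -0.003 -0.001 -0.0014 0.2 0 | -0.003 -0.001 -0.0014 0.2 0 | -0.003 -0.001 -0.0014 0.2 0 | -0.003 -0.001 -0.0014 0.2 0 | -0.003 -0.001 -0.0014 0.2 0",
)

```text
t: 18.75
position: [0.6235, -0.0459, 0.1941]
ee_rot: [[-0.979, -0.202, -0.0], [-0.202, 0.979, -0.0], [0.0, -0.0, -1.0]]
ft_force: [0.0, -0.4, -2.9]
finger_gap: 0.764
grasp_force: 67.3
```

```bash
python3 snap.py f1; python3 - <<'E'
from fit import *
s=env.state();p=np.array(s['position']);R=np.array(s['ee_rot']);print(R.T@(np.array([.6229,-.0442,.1944])-p),np.degrees(np.arctan2(R[1,1],R[0,1])),s['grasp_force'])
c=pickle.load(open("f1.pkl","rb"));im=cv2.imread("pics/f1.png").astype(float);m=(im[...,1]>.5*im[...,2])&(im[...,1]>80)
# expected lid plate/box edges, camera (+tool x) side
y=np.radians(11.8)
for nm,a,b,z in(("plate top near",.026,.032,.0330),("rim near",.027,.033,.027),("bottom near",.027,.033,-.027)):
    for j in(-1,1): print(nm,np.round(proj(c,[.6229-np.cos(y)*a-np.sin(y)*j*b,-.0442-np.sin(y)*a+np.cos(y)*j*b,.2104+z]),1),end=' ')
print()
for u in(290,305,320,335,350): k=np.where(m[100:330,u])[0];print(u,100+k[0],100+k[-1],len(k),[int(v) for v in im[100+k[0]-2:100+k[0]+60:6,u,1]])
for v in(190,200,210,220): k=np.where(m[v,200:440])[0];print(v,200+k[0],200+k[-1],len(k))
E
```

```text
[ 0.00024505  0.0018451  -0.00034221] 101.63957996856645 67.28600263595581
plate top near [234.4 261.1] plate top near [415.1 260.4] rim near [235.9 250.2] rim near [413.1 249.6] bottom near [262.8 201.7] bottom near [383.4 201.2] 
290 202 329 128 [42, 144, 133, 134, 144, 137, 146, 140, 134, 133, 183]
305 202 329 128 [42, 144, 130, 132, 143, 136, 145, 140, 135, 129, 182]
320 202 329 128 [41, 144, 133, 135, 145, 137, 144, 138, 134, 129, 182]
335 202 329 128 [53, 157, 140, 143, 154, 136, 146, 137, 134, 131, 172]
350 202 329 128 [43, 157, 142, 144, 154, 145, 151, 145, 142, 134, 196]
190 376 386 11
200 371 382 12
210 257 384 128
220 251 390 140
```

Box bottom edge at row 202 level across all columns (predicted 201.5), lid in place. Small final correction.

Emit:
drive_effector(
  rows="0 0.0015 0 0 0 | 0 0.0015 0 0 0 | 0 0.0015 0 0 0 | 0 0.0015 0 0 0 | 0 0.0015 0 0 0 | 0 0.0015 0 0 0 | 0 0.0015 0 0 0 | 0 0.0015 0 0 0",
)

```text
t: 19.6
position: [0.6233, -0.0445, 0.1941]
ee_rot: [[-0.979, -0.202, 0.0], [-0.202, 0.979, -0.0], [-0.0, -0.0, -1.0]]
ft_force: [0.3, -0.9, -2.5]
finger_gap: 0.761
grasp_force: 67.3
```

```bash
python3 -c "
from h import *
s=env.state();R=np.array(s['ee_rot']);e=R.T@(np.array([.6229,-.0442,.1944])-s['position']);print(e,np.degrees(np.arctan2(R[1,1],R[0,1])),s['grasp_force'],np.abs(s['qvel']).max())
if np.abs(e).max()<.0025: print(env.hand_in())"
```

```text
[ 0.00029838  0.00033172 -0.00027604] 101.63626447590312 67.28600978851318 0.104911939559094
the job is handed in; nothing more can be done
None
```

I put the lid fully on the gift box and let go, then picked up the closed box and handed in at 19.6 s of the 61 s allowed. It is held still, upright, within about 0.5 mm of the measured view point and with a long side square to the lens within about 0.2°. Neither the camera nor the other things were touched.

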